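Roll the mailing tube onto the wrapping line

TASK

Get the plain brown cardboard tube ready for wrapping: without picking it up, push it so that it rolls across the grey packing board and comes to rest centred on the red line, lying along it and not sticking out past the line's ends. Do not lift it, and leave the blue tube and the other things on the desk where they are.

Things in the scene. Friction and masses are not known exactly. Their poses are not given: they have to be found in the camera images.
- kraft_tube: plain brown cardboard mailing tube, smooth, with white end plugs, 40 mm in diameter, 140 mm long, about 60 g, lying on the packing board 90 to 115 mm from the red line, on either side, askew by up to 0.08 rad. Origin at its middle, on its axis, 20 mm above the board's top; x runs along the tube; y and z turn as it rolls. Pushed above its axis at 30 mm/s it runs some 10 mm ahead of the finger.
- blue_tube: blue mailing tube, same size, weight and axes as the brown one, lying loose on the other side of the red line, 90 to 115 mm from it; must stay where it is
- packing_board: grey packing board, 240 x 360 x 5 mm, fixed to the desk, with a grippy top, thin white grid lines and a red line across its middle. Origin at the centre of its underside, on the desk top; its x axis runs along the red line, its y axis across it (along the 360 mm side), z up
- line (a point): the middle of the red line, on the top of the board (5 mm above the desk); x along the line, y across it on the board, z up. The line is 220 mm long and 4 mm wide, with a short red bar across each end
- stapler: red and black stapler, 138 x 40 x 48 mm, loose, to the right of the board; origin at the centre of its underside
- pencil_tin: dark green closed pencil tin, 84 x 174 x 31 mm, loose, to the right of the board; origin at the centre of its underside
- notebook: purple spiral notebook, 148 x 109 x 14 mm, loose, to the left of the board; origin at the centre of its underside
Mind the look-alikes: they are no part of the job. Of the things that look like the kraft_tube, the larger one is meant.

How it is judged:
By the outcome, as a careful person would: the job done as asked, in the order asked, and still so for the second after the job is handed in, with the robot touching nothing.
It also fails if it takes over 40 s, if anything falls off the work surface, if the arm or the gripper's body presses on something with over 40 N, if the wrist force passes 120 N, or if a joint passes its speed limit or range.

ROBOT

A 6-joint arm with a two-finger parallel gripper is mounted at the origin on a cart in front of the work surface, level with it; the furniture and walls round the work are solid. World frame = base frame: x ahead of the robot, y to its left, z up, the work surface at z = 0. Lengths are in mm, angles in rad, forces in N, time in s.
With the tool pointing down it reaches from about 275 to 1000 mm from the base axis. Payload 8.4 kg.
Tool frame: the origin (TCP) lies midway between the tips of the shut fingers; the grasp point (between the pads) lies 19 mm behind it; z points along the fingers, y is the direction in which the jaws open and shut (so a half turn about z gives the same grasp; the last joint's range is limited). The gripper opens to 85 mm and grips with 20 to 120 N. Pads are 22 mm wide; open, the fingers measure 114 mm over their backs; the gripper's body (76 mm by 85 mm) begins 54 mm behind the grasp point. The pads swing forward as they close: fully open they stand 13 mm farther back than shut.
Start: joints at [1.344, 0.353, 1.633, -0, 1.155, -0.002], TCP at [139.318, 609.277, 231.281] pointing down, gripper open.
Joint ranges: [-2.63, 2.63], [-0.92, 2.1], [0.06, 2.66], [-1.3, 4.44], [0, 2.69], [-3.02, 3.02]. Speed limits (rad/s): [2.22, 2.22, 2.79, 3.14, 3.14, 3.14].

INTERFACE

Orientations are given as [roll, pitch, yaw] about the fixed x, y, z axes, in that order (R = Rz(yaw) Ry(pitch) Rx(roll)).
In Python, from rig import r gives the robot as it stands. The module is installed in compiled form; this text tells all that it offers.
- The arm moves only by the tool drive_tool, never from a script. Its argument "moves" is a list of rows, each a list of 3 entries, a list of its own where there are three numbers: the closure, from 0 (fully open) to 1 (shut), then the shift along the tool's x, y, z in cm, then the turn about the tool's z in degrees. In form: [[claw, [dx, dy, dz], roll], ...]. A call has 1 to 12 rows; each row is the pose to reach, as a shift and turn from the pose measured when the call began, along the tool's axes at that moment; what a row does not reach only later rows make up. A row lasts 1/8 s, in which the tool goes at most 62.5 mm and 10.7 degrees, less where a joint would pass 70% of its speed; a pose out of reach is approached as far as the arm can. A call with a gripper value outside its range is refused whole. The fingers move at their own pace and stop on an object; "grip_force" is the grip in N (left out, the last holds). Time passes only in rows, so rows that repeat a pose let the fingers close. It gives the time, the measured TCP pose, the force and the opening at its end, in the units of the state.
- r.sense(): the state, without advancing time (a new reading comes with each control period).
- r.grab_frame(name): name is "scene" or "top"; returns a dict with "color" (420x560x3 uint8, red, green, blue), "fx", "fy", "cx", "cy" (pixels), "D" ([k1, k2, p1, p2, k3] as OpenCV has them; the pictures are not rectified), "pose" (4x4, takes a point from camera to world coordinates). Camera axes: x right, y up, looking along -z (the intrinsics and any distortion apply to the point x, -y, -z); pixel columns grow to the right and rows downward; lengths in mm; the calibration is good to about 2 mm. A picture is of the moment at which its call begins. There is no depth.
- r.sign_off(): hands the job in, once; it reports no verdict.
Trained networks look in the newest picture that a camera, given by its name, has taken for a name from the list of things; names that differ only in an ending like _2 or _b are one class to them, and where a whole thing is asked for, a point or a joint stands for the part that bears it (a point fixed in the world has none). Each returns a list of dicts, best first, with "score" (0 to 1); they miss things now and then, are a little off and sometimes report something else, mostly with a low value. They report only what shows in the picture. A call takes as long as a camera call. They do not tell look-alikes from the thing itself.
- r.outline_of(thing, camera): "mask" (420x560 bool, what is visible of it) and "at" ([column, row] in pixels, amid what is visible of it).
- r.spot_point(thing, camera): "at" ([column, row] in pixels: a listed point, or the origin of a listed thing).
The state is a dict: "clock": time; "qpos": joint angles; "qvel": joint speeds; "joint_efforts": joint torques, N m; "eef_pos": TCP position; "tcp_rot": TCP orientation; "contact_force": force on the tool from outside, world axes, zero at the start; "wrist_torque": the same for the moment, N m; "opening": opening from 0.0 (shut) to 1.0 (fully open).
Only numpy, scipy, OpenCV 4.12 (cv2) and the standard library are available. Lean on these libraries where they do the work, as an engineer would, in place of code of your own. Each camera call takes 0.05 s, during which the arm holds its last target.

## Working session

There is one attempt and no reset: what is moved stays moved. The work goes in short steps, Python scripts to look and compute and a tool call to move; the robot and the scene stay as the last step left them, time stands still between calls to the robot, and variables do not carry over. Pictures are saved under pics/ and viewed, and the job is handed in when it is done.

Besides the shell and the picture viewer there is one more tool, called after ">>>" as name(argument=value, ...) on one line, values as JSON. drive_tool: Moves the arm, as the interface text tells. Its arguments: {"type":"object","properties":{"moves":{"type":"array"},"grip_force":{"type":"number"}},"required":["moves"]}

```bash
mkdir -p pics
python3 - <<'E'
from rig import r
import cv2
s=r.sense();print(s)
for n in("scene","top"):
    f=r.grab_frame(n);cv2.imwrite(f"pics/{n}0.png",f["color"][:,:,::-1]);print(n,f["fx"],f["cx"],f["cy"],f["D"],f["pose"])
    for t in("kraft_tube","blue_tube","packing_board"):
        for d in r.outline_of(t,n): print(t,d["score"],d["at"],d["mask"].sum())
    for d in r.spot_point("line",n): print("line",d)
    for d in r.spot_point("kraft_tube",n): print("kraft",d)
E
```

```text
{'clock': 0.0, 'qpos': array([ 1.34359341e+00,  3.53652813e-01,  1.63413811e+00, -1.43108787e-05,
        1.15520246e+00, -2.40873880e-03]), 'qvel': array([-0.00127508,  0.00181714, -0.00133811,  0.00015086, -0.00093845,
       -0.00015227]), 'joint_efforts': array([-1.42100162e-04, -6.05238318e+01, -3.42073131e+01,  1.35189171e-04,
        9.02819680e-03, -1.41689975e-05]), 'eef_pos': array([139.21771539, 608.80540475, 230.55706902]), 'tcp_rot': array([-3.14019190e+00,  9.71055707e-06,  2.91680427e+00]), 'contact_force': array([0.77361516, 0.19516019, 0.4215495 ]), 'wrist_torque': array([0.03636935, 0.01776243, 0.03711129]), 'opening': 0.9990510058380709}
scene 422.9440616334078 285.2804061179614 208.11363646352802 [-0.07849199  0.          0.          0.          0.        ] [[-9.93593060e-01 -9.96221897e-02  5.33690067e-02  6.27477793e+02]
 [ 1.13012150e-01 -8.80148727e-01  4.61049318e-01  6.92885135e+02]
 [ 1.04192066e-03  4.64126748e-01  8.85768184e-01  1.34632854e+03]
 [ 0.00000000e+00  0.00000000e+00  0.00000000e+00  1.00000000e+00]]
kraft_tube 0.81 [298.8, 232.5] 494
kraft_tu
[... 275 characters left out ...]
: [298.0, 231.8], 'score': 0.67}
top 468.32262639832 280.11518146819697 206.01767101676967 [-0.16012256  0.          0.          0.          0.        ] [[ 5.32784652e-03  9.80719154e-01 -1.95349826e-01  2.88594931e+02]
 [-9.99984069e-01  5.58941514e-03  7.87739876e-04  2.11329699e+01]
 [ 1.86444286e-03  1.95342517e-01  9.80733310e-01  1.47656026e+03]
 [ 0.00000000e+00  0.00000000e+00  0.00000000e+00  1.00000000e+00]]
kraft_tube 0.57 [250.5, 221.2] 568
kraft_tube 0.53 [202.2, 223.2] 245
blue_tube 0.94 [321.3, 217.6] 572
line {'at': [286.1, 221.5], 'score': 0.83}
kraft {'at': [197.5, 223.0], 'score': 0.72}
kraft {'at': [251.5, 222.6], 'score': 0.58}
kraft {'at': [152.5, 240.5], 'score': 0.57}
```

Run:
```python
import cv2
for n,(x0,y0,x1,y1) in dict(scene=(190,90,390,310),top=(140,140,400,310)).items():
    i=cv2.imread(f"pics/{n}0.png");c=i[y0:y1,x0:x1]
    s=min(800/c.shape[1],600/c.shape[0]);cv2.imwrite(f"pics/{n}0c.png",cv2.resize(c,None,fx=s,fy=s,interpolation=cv2.INTER_CUBIC))
```

```text
(no output)
```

View pics/scene0.png

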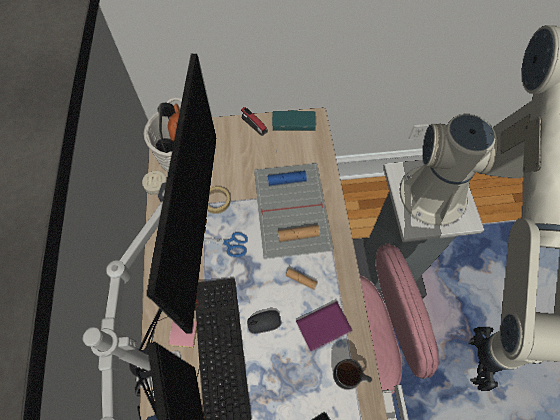

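View pics/top0.png

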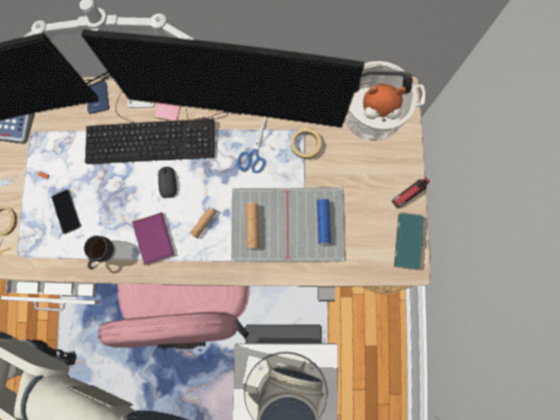

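```bash
ls pics
```

```text
scene0.png
scene0c.png
top0.png
top0c.png
```

View pics/top0c.png

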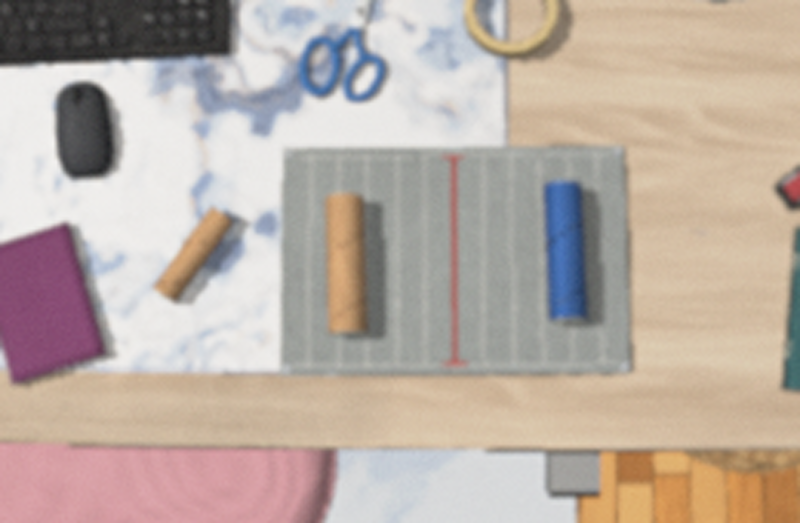

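The brown tube on the board is at top (251,225), left of the red line at column 287, and the blue tube is at (323,222). The smaller brown roll at (202,222) is the look-alike.

```bash
cat > h.py <<'E'
from rig import r
import cv2,numpy as np
def ray(f,px):
    K=np.array([[f["fx"],0,f["cx"]],[0,f["fy"],f["cy"]],[0,0,1]])
    p=cv2.undistortPoints(np.array(px,float).reshape(-1,1,2),K,np.array(f["D"])).reshape(-1,2)
    d=np.c_[p[:,0],-p[:,1],-np.ones(len(p))]@f["pose"][:3,:3].T
    return f["pose"][:3,3],d
def toz(f,px,z):
    o,d=ray(f,px);return o+d*((z-o[2])/d[:,2])[:,None]
def proj(f,P):
    P=np.array(P,float).reshape(-1,3);q=(P-f["pose"][:3,3])@f["pose"][:3,:3]
    K=np.array([[f["fx"],0,f["cx"]],[0,f["fy"],f["cy"]],[0,0,1]])
    return cv2.projectPoints(q*[1,-1,-1],np.zeros(3),np.zeros(3),K,np.array(f["D"]))[0].reshape(-1,2)
def masks(f):
    c=f["color"].astype(int);R,G,B=c[...,0],c[...,1],c[...,2]
    return dict(kraft=(R-B>50)&(R-G>15)&(R>120)&(G-B>15),blue=(B-R>60)&(B>90),line=(R-G>35)&(abs(G-B)<25))
def win(f,m,cx,cy,hw):
    ys,xs=np.nonzero(m);k=(abs(xs-cx)<hw[0])&(abs(ys-cy)<hw[1]);return np.c_[xs,ys][k]
def tube(f,pts,z=25):
    # min area rect on plane at z=25 -> centre is silhouette centre approx tube axis
    W=toz(f,pts,z)[:,:2].astype(np.float32)
    c=W.mean(0);u,s,vt=np.linalg.svd(W-c);v=vt[0]*np.sign(vt[0][0])
    a=(W-c)@v;b=(W-c)@[-v[1],v[0]]
    return c,np.arctan2(v[1],v[0]),np.ptp(a),np.ptp(b)
def report(tag=None):
    out={}
    for n in("top","scene"):
        f=r.grab_frame(n)
        if tag: cv2.imwrite(f"pics/{n}{tag}.png",f["color"][:,:,::-1])
        m=masks(f)
        pb=[x for x in r.spot_point("line",n)][:1]
        # board window from known area
        K=proj(f,[LINE0+[5]])[0]
        for nm,cc in(("kraft",None),("blue",None)):
            lab=cv2.connectedComponentsWithStats(m[nm].astype(np.uint8))
            for i in range(1,lab[0]):
                st=lab[2][i]
                if st[4]<100: continue
                cen=toz(f,[lab[3][i]],25)[0,:2]
                if abs(cen[0]-LINE0[0])<80 and abs(cen[1]-LINE0[1])<170:
                    ys,xs=np.nonzero(lab[1]==i)
                    c,a,L,w=tube(f,np.c_[xs,ys]);print(n,nm,"c",c.round(1),"ang",round(a,4),"L,w",round(L),round(w),st[4])
        ys,xs=np.nonzero(m["line"]);W=toz(f,np.c_[xs,ys],5)[:,:2]
        k=(abs(W[:,0]-LINE0[0])<120)&(abs(W[:,1]-LINE0[1])<12)
        c,a,L,w=tube(f,np.c_[xs,ys][k],5);mid=None
        print(n,"line c",c.round(1),"ang",round(a,4),"L",round(L),"range x",W[k][:,0].min().round(1),W[k][:,0].max().round(1),k.sum())
LINE0=[250.,0.]
E
python3 - <<'E'
import h
from h import *
for n,p in(("top",[286.1,221.5]),("scene",[290.2,208.1])):
    f=r.grab_frame(n);print(n,toz(f,[p],5)); L=toz(f,[p],5)[0]
    h.LINE0=[L[0],L[1]]
report()
E
```

```text
top [[531.561692     0.62976516   5.        ]]
scene [[529.15117499  -3.36056515   5.        ]]
top kraft c [518.3 110.2] ang 0.0332 L,w 140 32 457
top blue c [ 531.3 -114.8] ang 0.0235 L,w 137 32 431
top line c [507.1  -3.4] ang 0.0096 L 216 range x 415.3 631.2 120
scene kraft c [513.7 106.4] ang 0.035 L,w 141 36 385
scene blue c [ 530.1 -118.7] ang 0.0238 L,w 138 39 320
scene line c [525.3  -4.9] ang 0.0085 L 221 range x 413.4 634.4 87
```

```bash
cat > go.py <<'E'
import sys
from h import *
from scipy.spatial.transform import Rotation as Ro
s=r.sense();R=Ro.from_euler('xyz',s["tcp_rot"]).as_matrix()
x,y,z,yaw=map(float,sys.argv[1:])
d=R.T@(np.array([x,y,z])-s["eef_pos"])/10
t=np.degrees((s["tcp_rot"][2]-yaw+np.pi)%(2*np.pi)-np.pi)
print("now",s["clock"],s["eef_pos"].round(1),s["tcp_rot"].round(4),s["opening"],s["contact_force"].round(2));print("shift cm",d.round(2),"turn",t.round(2))
E
python3 go.py 516 156 150 1.580
```

```text
now 0.9 [139.3 609.3 231.3] [3.1416 0.     2.9168] 1.0003406551510052 [0.55 0.05 0.34]
shift cm [-46.82 -35.79   8.13] turn 76.59
```

>>> drive_tool(moves=[[0,[-4,-3,0],7],[0,[-8.5,-6.5,0],14],[0,[-13,-10,0],22],[0,[-17.5,-13.4,0],30],[0,[-22,-16.8,0],38],[0,[-26.5,-20.3,1],46],[0,[-31,-23.7,2],54],[0,[-35.5,-27.1,3],62],[0,[-40,-30.6,5],70],[0,[-44,-33.6,6.5],75],[0,[-46.8,-35.8,8.1],76.6],[0,[-46.8,-35.8,8.1],76.6]])

```text
clock: 2.4
eef_pos: [516.3, 154.0, 149.2]
tcp_rot: [-3.14, 0.001, 1.577]
contact_force: [-0.5, -0.3, -0.4]
opening: 1.001
```

```bash
python3 go.py 516 156 18 1.580
```

```text
now 2.4 [516.3 154.  149.2] [-3.1402e+00  7.0000e-04  1.5767e+00] 1.0009065269047301 [-0.49 -0.29 -0.43]
shift cm [ 2.100e-01 -1.000e-02  1.312e+01] turn -0.19
```

>>> drive_tool(moves=[[0,[0.6,0,3],0],[0,[0.6,0,7],0],[0,[0.6,0,10.5],0],[0,[0.6,0,12.5],0],[0,[0.6,0,13.1],0],[0,[0.6,0,13.1],0]])

```text
clock: 3.15
eef_pos: [516.1, 160.5, 18.6]
tcp_rot: [-3.14, 0.001, 1.577]
contact_force: [0.4, 1.1, 0.1]
opening: 0.999
```

```bash
python3 go.py 516 160 18 1.580
python3 - <<'E'
import h
from h import *
h.LINE0=[524.,-4.]
h.report("1")
for n in("top1","scene1"):
    i=cv2.imread(f"pics/{n}.png");c=i[160:280,180:380];cv2.imwrite(f"pics/{n}c.png",cv2.resize(c,None,fx=4,fy=4))
E
```

```text
now 3.15 [516.1 160.5  18.6] [-3.1402e+00  6.0000e-04  1.5774e+00] 0.9991644716102832 [0.44 1.07 0.13]
shift cm [-0.05 -0.01  0.06] turn -0.15
top blue c [ 570.2 -113.9] ang 0.0214 L,w 80 30 181
top line c [513.4  -3.1] ang 0.0093 L 216 range x 415.3 631.2 72
scene blue c [ 573.6 -118.5] ang 0.1664 L,w 52 39 118
scene line c [595.5  -4.6] ang 0.0074 L 94 range x 540.5 634.4 40
```

View pics/top1c.png

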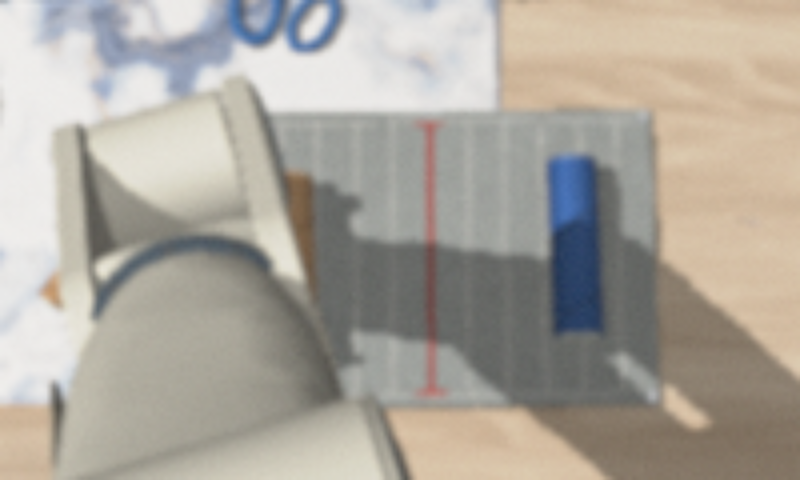

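View pics/scene1c.png

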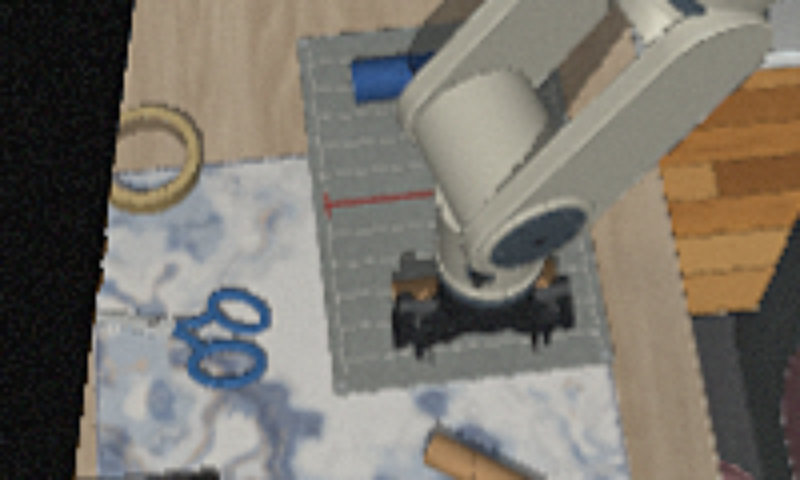

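>>> drive_tool(moves=[[0,[-0.7,0,0],-0.15],[0,[-1.3,0,0],-0.15],[0,[-1.6,0,0],-0.15],[0,[-1.9,0,0],-0.15],[0,[-2.2,0,0],-0.15],[0,[-2.5,0,0],-0.15],[0,[-2.9,0,0],-0.15],[0,[-3.3,0,0],-0.15],[0,[-3.7,0,0],-0.15],[0,[-4.1,0,0],-0.15],[0,[-4.5,0,0],-0.15],[0,[-4.9,0,0],-0.15]])

```text
clock: 4.85
eef_pos: [517.0, 111.0, 19.2]
tcp_rot: [3.141, 0.0, 1.579]
contact_force: [0.3, 0.2, 0.1]
opening: 0.997
```

```bash
python3 go.py 516 160 18 1.580
python3 - <<'E'
import h
from h import *
h.LINE0=[524.,-4.]
h.report("2")
for n in("top2","scene2"):
    i=cv2.imread(f"pics/{n}.png");c=i[160:280,180:380];cv2.imwrite(f"pics/{n}c.png",cv2.resize(c,None,fx=4,fy=4))
E
```

```text
now 4.85 [517.  111.   19.2] [3.1414e+00 2.0000e-04 1.5794e+00] 0.997266912584814 [0.32 0.24 0.06]
shift cm [ 4.9  -0.06  0.12] turn -0.03
top blue c [ 564.6 -114.1] ang 0.0278 L,w 74 30 220
top line c [513.1  -3.1] ang 0.0145 L 216 range x 415.3 631.2 79
scene blue c [ 573.5 -116.7] ang -0.2219 L,w 54 42 118
scene line c [573.3  -4.3] ang -0.0087 L 221 range x 413.4 634.4 44
```

View pics/top2c.png

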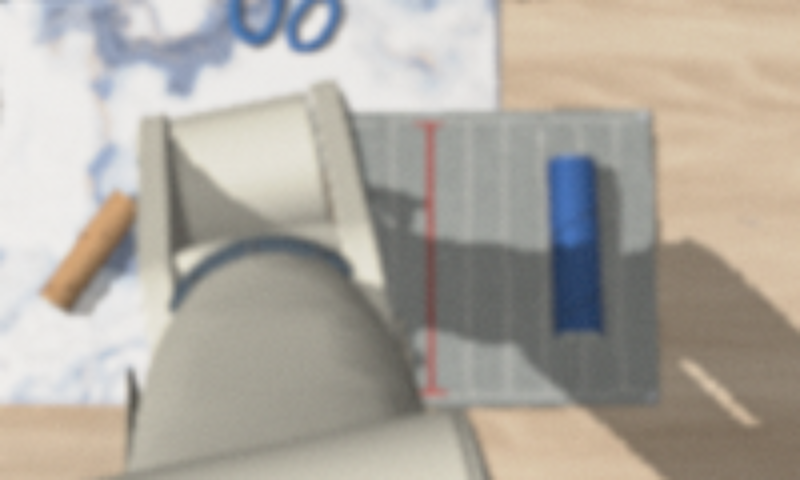

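View pics/scene2c.png

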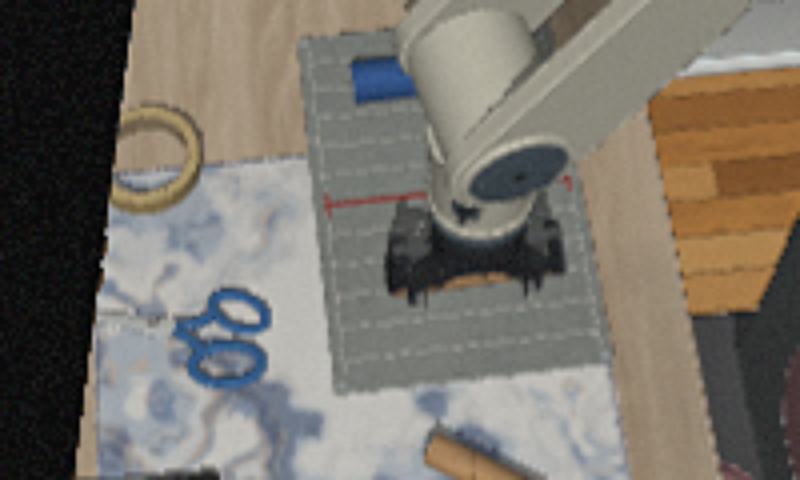

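Run:
```python
from h import *
f=r.grab_frame("scene");m=masks(f)["kraft"]
ys,xs=np.nonzero(m);k=(ys>205)&(ys<240)&(xs>270)&(xs<330)
print(np.c_[xs[k],ys[k]].min(0),np.c_[xs[k],ys[k]].max(0))
print(toz(f,np.c_[xs[k],ys[k]],25).round(0)[::6])
for y in(60,70,80,90,100,110): print(y,proj(f,[[516,y,45],[516,y,25],[516,y+20,25]]).round(1).tolist())
print(proj(f,[[466,111,32],[566,111,32]]))
c=f["color"][195:245,265:335,::-1];cv2.imwrite("pics/z2.png",cv2.resize(c,None,fx=11,fy=11,interpolation=2))
```

```text
[293 229] [305 230]
[[517.  90.  25.]
 [531.  92.  25.]]
60 [[296.3, 218.6], [296.2, 221.1], [296.9, 226.3]]
70 [[296.7, 221.2], [296.5, 223.7], [297.3, 228.9]]
80 [[297.1, 223.8], [296.9, 226.3], [297.6, 231.5]]
90 [[297.4, 226.4], [297.3, 228.9], [298.0, 234.2]]
100 [[297.8, 229.1], [297.6, 231.5], [298.4, 236.9]]
110 [[298.2, 231.8], [298.0, 234.2], [298.8, 239.5]]
[[312.65108874 232.10208696]
 [283.50005984 235.13125297]]
```

View pics/z2.png

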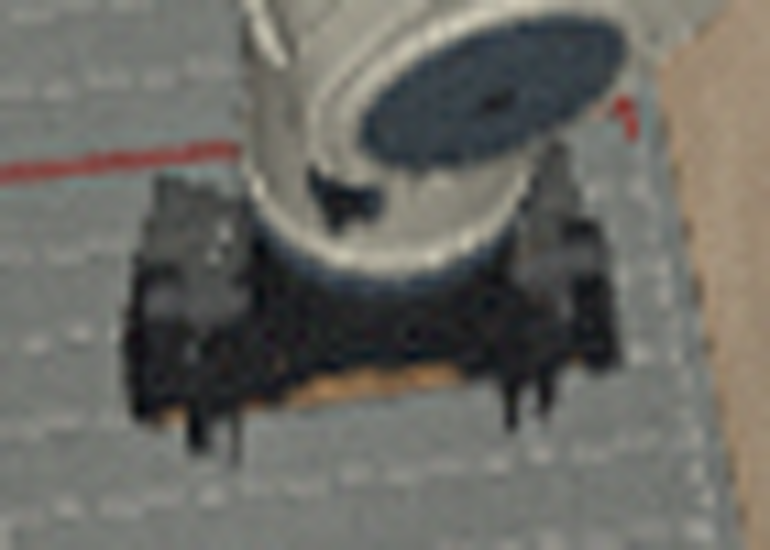

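>>> drive_tool(moves=[[0,[-0.4,0,0],0],[0,[-0.8,0,0],0],[0,[-1.2,0,0],0],[0,[-1.6,0,0],0],[0,[-2.0,0,0],0],[0,[-2.4,0,0],0],[0,[-2.8,0,0],0],[0,[-3.2,0,0],0],[0,[-3.5,0,0],0],[0,[-3.8,0,0],0],[0,[-4.0,0,0],0],[0,[-4.0,0,0],0]])

```text
clock: 6.6
eef_pos: [517.4, 71.2, 19.2]
tcp_rot: [3.141, 0.0, 1.579]
contact_force: [0.5, 0.3, 0.0]
opening: 0.998
```

```bash
python3 go.py 516 71 18 1.580
python3 - <<'E'
from h import *
f=r.grab_frame("scene");m=masks(f)["kraft"]
c=f["color"][180:240,255:335,::-1];cv2.imwrite("pics/z3.png",cv2.resize(c,None,fx=10,fy=10,interpolation=2))
f=r.grab_frame("top")
c=f["color"][180:270,220:340,::-1];cv2.imwrite("pics/t3.png",cv2.resize(c,None,fx=6,fy=6,interpolation=2))
E
```

```text
now 6.6 [517.4  71.2  19.2] [3.1414e+00 1.0000e-04 1.5792e+00] 0.9977920802746822 [0.54 0.33 0.01]
shift cm [-0.02 -0.14  0.12] turn -0.05
```

View pics/z3.png

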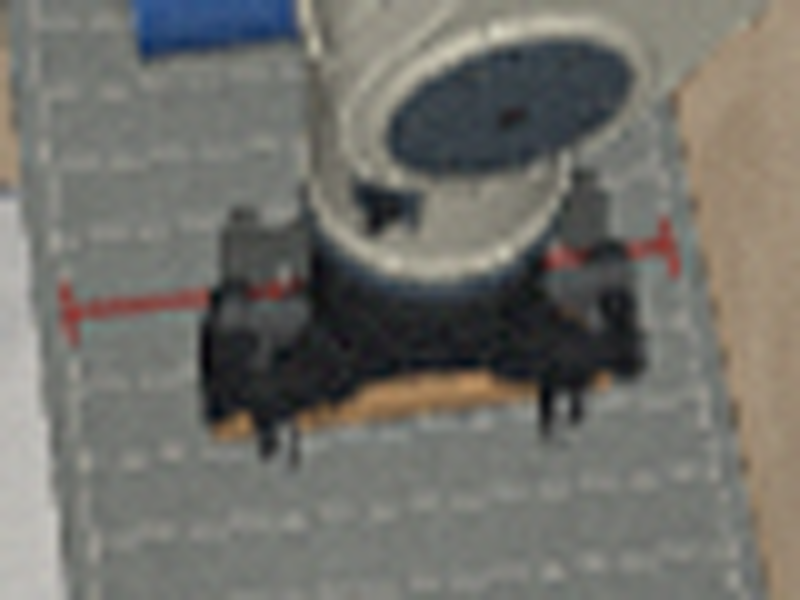

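View pics/t3.png

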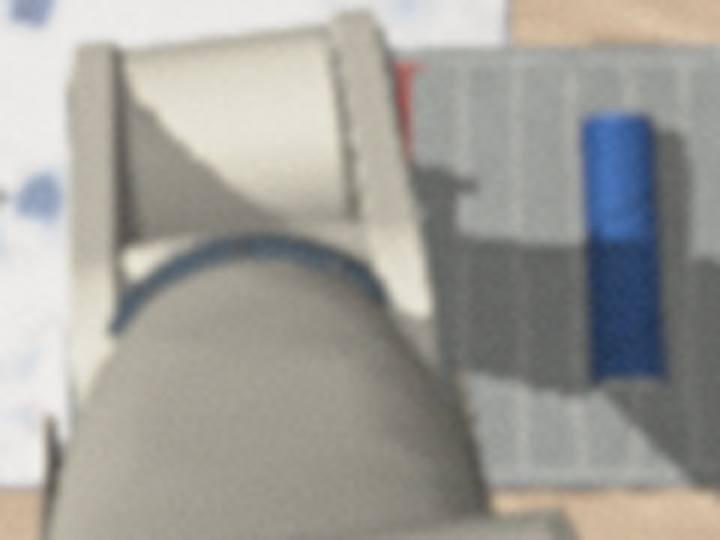

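>>> drive_tool(moves=[[0,[2,0,0],0],[0,[5,0,0],0],[0,[9,0,-2],0],[0,[12,0,-2],0],[0,[12,0,-2],0]])

```text
clock: 7.32
eef_pos: [516.6, 193.2, 39.5]
tcp_rot: [3.14, -0.0, 1.582]
contact_force: [0.0, -0.9, -0.3]
opening: 0.996
```

Run:
```python
import h
from h import *
h.LINE0=[524.,-4.]
h.report("4")
for n in("top4","scene4"):
    i=cv2.imread(f"pics/{n}.png");c=i[160:280,180:380];cv2.imwrite(f"pics/{n}c.png",cv2.resize(c,None,fx=4,fy=4))
```

```text
top kraft c [562.8  44.4] ang 0.0598 L,w 55 32 170
top kraft c [488.7  42.2] ang -0.0002 L,w 79 31 150
top blue c [ 571.7 -114.3] ang 0.1026 L,w 63 33 177
top line c [528.6  -2.4] ang 0.0116 L 219 range x 415.3 634.5 89
scene kraft c [560.8  40.9] ang 0.0935 L,w 50 37 130
scene blue c [ 571.1 -118. ] ang 0.1212 L,w 59 40 130
scene line c [593.2  -4.6] ang -0.002 L 94 range x 540.5 634.4 41
```

View pics/top4c.png

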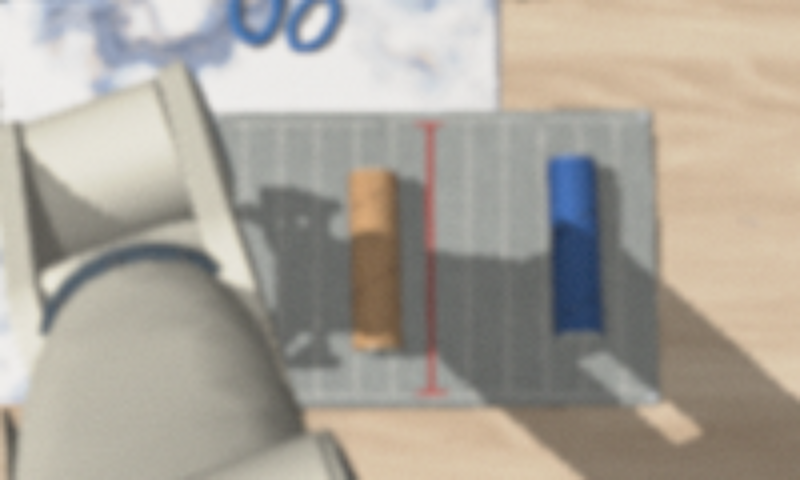

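View pics/scene4c.png

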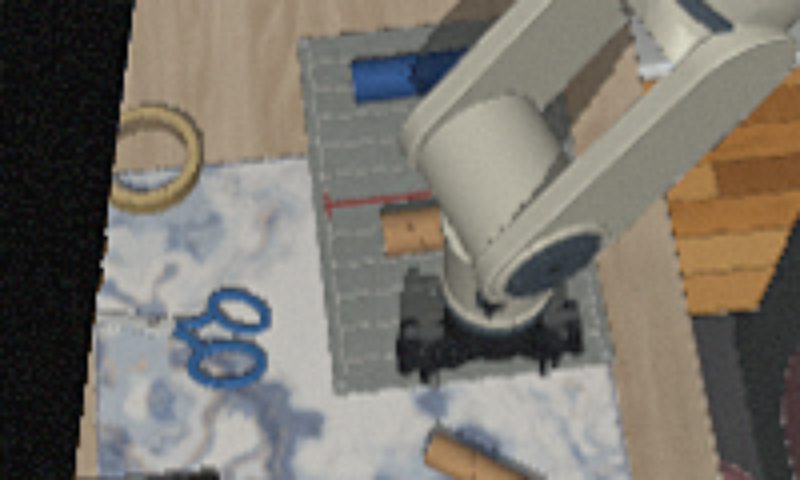

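>>> drive_tool(moves=[[0,[-4,0,1],0],[0,[-8,0,2],0],[0,[-10.3,0,2],0],[0,[-11,0,2],0],[0,[-11.5,0,2],0],[0,[-11.8,0,2],0],[0,[-12.0,0,2],0],[0,[-12.3,0,2],0],[0,[-12.6,0,2],0],[0,[-12.9,0,2],0],[0,[-13.2,0,2],0],[0,[-13.5,0,2],0]])

```text
clock: 9.02
eef_pos: [517.1, 55.2, 19.0]
tcp_rot: [-3.141, 0.001, 1.579]
contact_force: [0.0, 0.1, 0.7]
opening: 1.003
```

```bash
python3 go.py 516.5 26 19 1.580
```

```text
now 9.025 [517.1  55.2  19. ] [-3.1410e+00  5.0000e-04  1.5788e+00] 1.0032321235187227 [0.04 0.09 0.67]
shift cm [-2.92 -0.09  0.  ] turn -0.07
```

>>> drive_tool(moves=[[0,[-0.3,0,0],0],[0,[-0.6,0,0],0],[0,[-0.9,0,0],0],[0,[-1.2,0,0],0],[0,[-1.5,0,0],0],[0,[-1.8,0,0],0],[0,[-2.1,0,0],0],[0,[-2.4,0,0],0],[0,[-2.6,0,0],0],[0,[-2.8,0,0],0],[0,[-2.9,0,0],0],[0,[-2.9,0,0],0]])

```text
clock: 10.52
eef_pos: [517.3, 26.2, 19.0]
tcp_rot: [-3.141, 0.001, 1.579]
contact_force: [-0.2, -0.0, 0.1]
opening: 1.002
```

>>> drive_tool(moves=[[0,[2,0,0],0],[0,[5,0,0],0],[0,[9,0,-2],0],[0,[14,0,-4],0],[0,[19,0,-8],0],[0,[24,0,-10],0],[0,[28,0,-10],0],[0,[28,0,-10],0]])

```text
clock: 11.52
eef_pos: [515.1, 309.0, 119.3]
tcp_rot: [3.141, -0.001, 1.582]
contact_force: [-0.4, -0.1, -1.4]
opening: 0.998
```

```bash
python3 go.py 516.5 26 19 1.580
python3 - <<'E'
import h
from h import *
h.LINE0=[524.,-4.]
h.report("5")
for n in("top5","scene5"):
    i=cv2.imread(f"pics/{n}.png");c=i[160:280,180:380];cv2.imwrite(f"pics/{n}c.png",cv2.resize(c,None,fx=4,fy=4))
E
```

```text
now 11.525 [515.1 309.  119.3] [ 3.1409e+00 -6.0000e-04  1.5818e+00] 0.9979208467371484 [-0.38 -0.13 -1.38]
shift cm [-28.31  -0.18  10.01] turn 0.1
top kraft c [533.7  -1.1] ang 0.0369 L,w 137 34 349
top blue c [ 543.4 -115.1] ang 0.0564 L,w 122 34 354
top line c [598.1  -2.4] ang 0.0097 L 216 range x 418.5 634.5 19
scene kraft c [554.   -3.6] ang -0.0249 L,w 70 38 168
scene blue c [ 547.3 -119.6] ang 0.0862 L,w 110 42 240
scene line c [618.4  -4.3] ang -0.0153 L 44 range x 590.7 634.4 23
```

View pics/top5c.png

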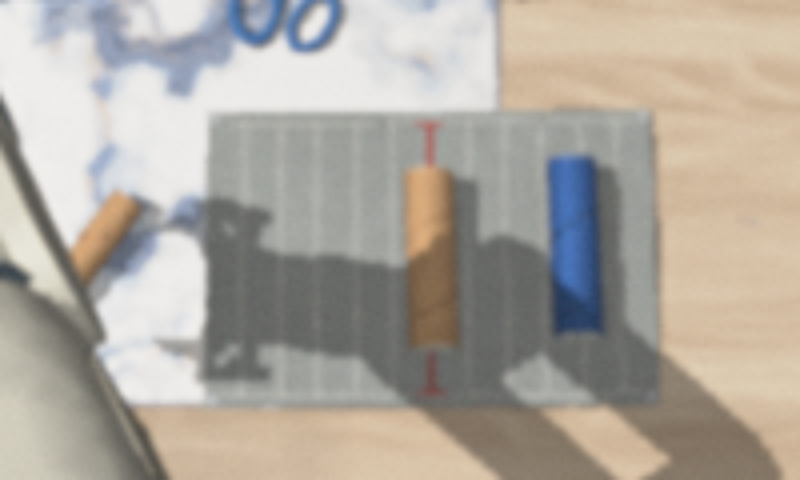

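View pics/scene5c.png

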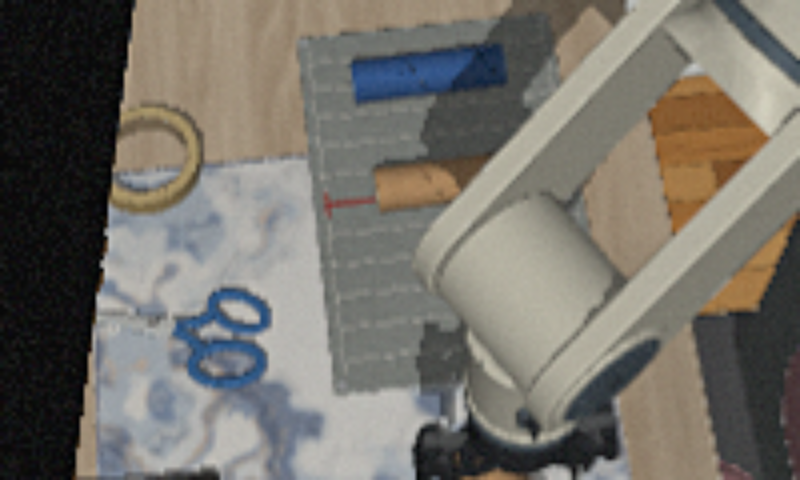

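Run:
```python
from h import *
f0={n:cv2.imread(f"pics/{n}0.png")[:,:,::-1].astype(float) for n in("top","scene")}
for n in("top","scene"):
    f=r.grab_frame(n)
    c=f["color"].astype(float)
    def w(c): # chroma ratio, shadow-free
        return (c[...,0]-c[...,2])/(c.sum(-1)+1)
    for x in(480,500,520,540,560,580):
        # subpixel edges across y at z=25 plane
        yy=np.arange(-45,45,.5)
        P=proj(f,np.c_[np.full_like(yy,x),yy,np.full_like(yy,25)]).astype(np.float32)
        v=cv2.remap(w(c).astype(np.float32),P[:,0],P[:,1],cv2.INTER_LINEAR).ravel()
        k=v>(v.max()+np.median(v))/2;e=yy[k]
        P=proj(f,np.c_[np.full_like(yy,x),yy,np.full_like(yy,5)]).astype(np.float32)
        rd=((f0[n][...,0]-f0[n][...,1])/(f0[n].sum(-1)+1)).astype(np.float32)
        q=cv2.remap(rd,P[:,0],P[:,1],cv2.INTER_LINEAR).ravel();q=np.clip(q-np.median(q)-.03,0,None)*(abs(yy+4)<12)
        print(n,x,"edges",e.min(),e.max(),"mid",(e.min()+e.max())/2,"line",((q*yy).sum()/q.sum()).round(2))
```

```text
top 480 edges -22.5 14.0 mid -4.25 line -3.01
top 500 edges -22.0 14.5 mid -3.75 line -2.98
top 520 edges -21.0 14.5 mid -3.25 line -2.95
top 540 edges -20.5 16.0 mid -2.25 line -2.86
top 560 edges -20.5 17.0 mid -1.75 line -2.35
top 580 edges -19.0 17.5 mid -0.75 line -2.17
scene 480 edges -31.0 -26.0 mid -28.5 line -5.89
scene 500 edges -26.5 -12.0 mid -19.25 line -5.54
scene 520 edges -26.5 7.5 mid -9.5 line -5.89
scene 540 edges -26.0 14.5 mid -5.75 line -5.51
scene 560 edges -25.5 15.5 mid -5.0 line -4.98
scene 580 edges -24.5 17.0 mid -3.75 line -4.88
```

Run:
```python
from rig import r
print(r.sign_off(), r.sense()["clock"])
```

```text
the job is handed in; nothing more can be done
the job is handed in; nothing more can be done
```

The brown tube is on the red line and the job is handed in. I rolled it about 112 mm across the board with the two open fingers, in two slow pushes, then backed the arm well clear. It took about 12 s and the tube was never gripped or lifted.

- **Across the line:** the last top-camera check, after the arm had backed off, put the tube's middle within about 1 mm of the line's centre. The scene camera agreed within about 1 mm where the arm did not hide the tube.
- **Along the line:** both ends are well inside the red end bars. The tube sits roughly 8 mm off the middle of the line lengthwise, with about 30 mm or more to spare at each end.
- **Angle:** the tube is still about 0.025 rad (1.4°) askew to the line, the same as at the start. The two-finger push did not straighten it. I left that alone because another nudge could have upset the centring.
- **Other things:** the blue tube and the small look-alike roll showed no movement in the pictures. The arm never worked near the stapler, tin or notebook, but I did not re-measure those.

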